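# Index the coin-track bender one hole towards the vise

## Task

Set the swing arm of the track bender one hole nearer to the vise: hook a fingertip under the pull ring of its spring index pin, lift the pin out of its hole, swing the arm to the very next hole on the vise's side, and let the pin drop fully home there. Only hook the ring, do not pinch it or force it hard, and come away clear at the end. Leave the loose parts around the bender where they lie.

Things in the scene. Friction and masses are not known exactly. Their poses are not given: they have to be found in the camera images.
- jig: Track bender, fixed: a black iron slab 250 x 250 x 20 mm (x -195 to +55, y +-125 mm in its frame) under a steel index plate (top at 32 mm) with five square 13 mm holes on an arc of radius 150 mm about the pivot, 0.32 rad (48 mm) apart, on its -x side, the middle one at (-150, 0) mm. Origin on the bench under the vertical pivot axis; z up.
- swing_arm (a joint): Angle of the grey swing arm about the pivot, rad, counter-clockwise from above. At angle a the pin is at (-150 cos a, -150 sin a) mm in the bender's frame, so positive is to its -y side. Starts in the middle hole, 0; the holes are at -0.64, -0.32, 0, 0.32, 0.64; stops at +-0.74. Play in a hole about 0.017 rad either way. It stays where it is left; about 1 N at the pin moves it.
- index_pin (a joint): Lift of the spring index pin, m: 0 fully home in a hole, about 0.010 when its foot is level with the plate's top (clear, or resting on the plate between holes), stop at 0.030. A spring presses it down with 4 N when home, 6 N at 0.015.
- pull_ring (a point): Centre of the upright round wire pull ring rigidly on top of the index pin, 124 mm above the bench with the pin home. Its axis is level along the arm (point x: from ring to pivot; y across; z up). Inside diameter 60, wire 6, outside 72 mm. A finger sloping 30 to 50 degrees down from level can enter it from the pivot's or the robot's side and lift it by its top. Over 35 N of finger force spoils it.
- pivot (a point): Point on the bender's pivot axis, 36 mm above the bench (axes as the bender's). The arm from here to the pin is 30 mm wide, its top 50 mm above the bench; on it a brass roller (26 mm wide, top at 72 mm) 55 mm from the axis and the pin housing (28 mm wide, top at 78 mm) at 150 mm; it ends at 193 mm.
- vise: Small black cast iron vise, fixed, 130 x 85 mm and 100 mm high (108 mm with the brass coin track clamped in its jaws, which runs 110 mm along y); stands to the left or right of the bender. Origin under its middle, on the bench.
- hood_ring: Loose rusted meter hood ring lying flat, 130 mm outside, 100 mm inside, 22 mm high, on the other side of the bender from the vise. Origin at the centre of its underside. Not the pull ring; to be left alone.
- lock_cover: Loose chrome lock cover, round, 54 mm wide, 36 mm high, on the robot's side of the bender. Origin at the centre of its underside. To be left alone.
- dial_window: Loose round cobalt blue glass dial window, 68 mm wide, 13 mm high. Origin at the centre of its underside. To be left alone.
- hex_bushing: Loose steel hexagonal bushing, about 32 mm across, 24 mm high. Origin at the centre of its underside. To be left alone.
There are look-alikes about, which are no part of the job. Of the things that look like the vise, take the one that is nearest to the robot's base at the start.

How it is judged (in metres and radians):
On the way, in this order (a step that is already met when the one before it is completed fails the run):
1. the pin is lifted out of the hole it started in (value of joint index_pin above 0.01 m and value of joint swing_arm between -0.1 and 0.1 rad), for 0.05 s.
2. the pin has dropped home in the next hole on the vise's side (((y of vise in the frame of jig above 0 m and value of joint swing_arm between -0.35 and -0.29 rad) or (y of vise in the frame of jig below 0 m and value of joint swing_arm between 0.29 and 0.35 rad)) and value of joint index_pin below 0.0025 m), for 0.1 s.
At the end, for the whole second after the job is handed in: The swing arm rests in the next hole on the vise's side (within 0.03 rad of -0.32 if the vise is on the bender's +y side, of +0.32 if on its -y side), the index pin is home (lift under 2.5 mm), the arm is still, and each loose part is within 12 mm of where it lay (all of step 2 and velocity of joint swing_arm between -0.02 and 0.02 rad/s and distance of each of hood_ring, lock_cover, dial_window, hex_bushing from where it was at the start of the episode below 0.012 m); the robot touches nothing.
It fails at once if the pull ring is pinched or forced (over 35 N of finger force) (contact force between the fingers and index_pin above 35 N).
It fails at once if a loose part is lifted, carried or shoved more than 12 mm (distance of any of hood_ring, lock_cover, dial_window, hex_bushing from where it was at the start of the episode above 0.012 m).
It also fails if it takes over 42 s, if anything falls off the work surface, if the arm or the gripper's body presses on something with over 40 N, if the wrist force passes 120 N, or if a joint passes its speed limit or range.

## Robot

A 6-joint arm with a two-finger parallel gripper is mounted at the origin on the work surface. World frame = base frame: x ahead of the robot, y to its left, z up, the work surface at z = 0. Lengths are in m, angles in degrees, forces in N, time in s.
With the tool pointing down it reaches from about 0.3 to 0.75 m from the base axis. Payload 8.5 kg.
Tool frame: the origin (TCP) lies at the very end of the fingers, on their centre line; the grasp point (between the pads) lies 19 mm behind it; z points along the fingers, y is the line along which they close (so a half turn about z gives the same grasp; the last joint's range is limited). The gripper opens to 85 mm and grips with 20 to 120 N. Pads are 22 mm wide; open, the fingers measure 114 mm over their backs; the gripper's body (76 mm by 85 mm) begins 54 mm behind the grasp point. The pads swing forward as they close: fully open they stand 13 mm farther back than shut.
Start: joints at [56.247, 21.807, 74.336, -0, 83.858, -12.336], TCP at [0.201, 0.512, 0.231] pointing down, gripper open.
Joint ranges: [-178.18, 178.18], [-50.72, 133.34], [12.68, 142.11], [-81.47, 261.47], [9.98, 163.14], [-165.26, 165.26]. Speed limits (degrees/s): [136.94, 136.94, 180, 180, 180, 180].

## Interface

Orientations are given as a 3x3 rotation matrix whose columns are the frame's x, y, z axes.
In Python, from rig import observe, cams, ticket gives the robot as it stands.
- The arm moves only by the tool move_arm, never from a script. Its arguments are lists of equal length, an entry for each row: "jaw": the finger opening in cm, from 0 to 8.54; "dp": the shift along the tool's x, y, z in cm, a list of three; "turn": the turn, a rotation vector about the tool's x, y, z in rad, a list of three. In form: {"jaw": [jaw, ...], "dp": [[tx, ty, tz], ...], "turn": [[wx, wy, wz], ...]}. A call has 1 to 12 rows; each row shifts and turns the commanded pose from where the row before left it, along the tool's axes as they then stand; what a row does not reach is not made up. A row lasts 1/12 s, in which the tool goes at most 41.7 mm and 7.16 degrees, less where a joint would pass 70% of its speed; a pose out of reach is approached as far as the arm can. A call is refused whole if a number of a shift passes 4.17 or a number of a turn 0.125, either way. A call with a gripper value outside its range is refused whole. The fingers move at their own pace and stop on an object; "force" is the grip in N (left out, the last holds). Time passes only in rows, so rows that do not move let the fingers close. It gives the time, the measured TCP pose, the force, the opening and the grip force at its end, in the units of the state.
- observe(): the state, without advancing time (a new reading comes with each control period).
- cams.get_image(name): name is "scene" or "side" or "wrist"; returns (picture, depth): 400x640x3 uint8, red, green, blue; 400x640 float32, m along the optical axis (not along the pixel's ray), 0 where there is no reading.
- cams.calibration(name): a dict with "vertical_fov" (degrees; the focal length in pixels is half the picture's height over the tangent of half this angle, whatever the lens; pixels are square), "cx", "cy" (the principal point, pixels), "view" (4x4, takes a point from world to camera coordinates); the wrist camera has in their place "tool_from_camera" (4x4, takes a point from camera to tool coordinates, whose origin is the TCP and whose axes are the flange's). Camera axes: x right, y up, looking along -z (the intrinsics and any distortion apply to the point x, -y, -z); pixel columns grow to the right and rows downward; lengths in m; the calibration is good to about 2 mm. A picture is of the moment at which its call begins: read the wrist's pose just before it. calibration takes no time and is no camera call.
- ticket.close_job(): hands the job in; it is judged then, once.
Trained networks look in the newest picture that a camera, given by its name, has taken for a name from the list of things; names that differ only in an ending like _2 or _b are one class to them, and where a whole thing is asked for, a point or a joint stands for the part that bears it (a point fixed in the world has none). Each returns a list of dicts, best first, with "p" (0 to 1); they miss things now and then, are a little off and sometimes report something else, mostly with a low value. They report only what shows in the picture. A call takes as long as a camera call. They do not tell look-alikes from the thing itself.
- cams.spot_in(camera, query): "box" ([centre column, centre row, width, height] as shares, 0 to 1, of the picture: columns of its width, rows of its height, round what is visible of it).
- cams.outline_of(camera, query): "mask" (400x640 bool, what is visible of it) and "box" ([centre column, centre row, width, height] as shares, 0 to 1, of the picture: columns of its width, rows of its height, round what is visible of it).
- cams.mark_of(camera, query): "location" ([column, row] as shares, 0 to 1, of the picture: columns of its width, rows of its height: a listed point, or the origin of a listed thing).
The state is a dict: "time_s": time; "q": joint angles; "qvel": joint speeds; "joint_efforts": joint torques, N m; "position": TCP position; "tool_rot": TCP orientation; "ft_force": force on the tool from outside, world axes, zero at the start; "wrist_torque": the same for the moment, N m; "grip_width": finger opening in m; "gripper_force": force on a finger pad.
Only numpy, scipy, OpenCV 4.12 (cv2) and the standard library are available. Lean on these libraries where they do the work, as an engineer would, in place of code of your own. Each camera call takes 0.05 s, during which the arm holds its last target. There are 200 camera calls.

## Working session

There is one attempt and no reset: what is moved stays moved. The work goes in short steps, Python scripts to look and compute and a tool call to move; the robot and the scene stay as the last step left them, time stands still between calls to the robot, and variables do not carry over. Pictures are saved under pics/ and viewed, at most 10 in all, crops included, and the job is handed in when it is done.

Besides the shell and the picture viewer there is one more tool, called by a JSON object that holds its "method" and its "body", one argument or row to a line. move_arm: Moves the arm, as the interface text tells. Its arguments: {"type":"object","properties":{"jaw":{"type":"array","items":{"type":"number"}},"dp":{"type":"array","items":{"type":"array","items":{"type":"number"}}},"turn":{"type":"array","items":{"type":"array","items":{"type":"number"}}},"force":{"type":"number"}},"required":["jaw","dp","turn"]}

```bash
mkdir -p pics; cat > h.py <<'E'
import numpy as np, cv2
from rig import observe, cams, ticket
def K(c):
    k=cams.calibration(c); f=200/np.tan(np.radians(k['vertical_fov'])/2); return k,f
def T(c):
    k,f=K(c)
    if 'view' in k: return np.linalg.inv(np.array(k['view']))
    s=observe(); M=np.eye(4); M[:3,:3]=s['tool_rot']; M[:3,3]=s['position']; return M@np.array(k['tool_from_camera'])
def unproj(c,u,v,d):
    k,f=K(c); p=np.array([(u-k['cx'])/f*d,-(v-k['cy'])/f*d,-d,1]); return (T(c)@p)[:3]
def onplane(c,u,v,z):
    M=T(c); o=M[:3,3]; r=unproj(c,u,v,1.)-o; return o+r*(z-o[2])/r[2]
def proj(c,p):
    k,f=K(c); q=np.linalg.inv(T(c))@np.append(p,1); return k['cx']+f*q[0]/-q[2], k['cy']-f*q[1]/-q[2]
E
python3 - <<'E'
from h import *
np.set_printoptions(precision=3,suppress=True)
print({k:v for k,v in cams.calibration('scene').items() if k!='view'})
for c in ['scene','side']:
    im,d=cams.get_image(c); cv2.imwrite(f'pics/{c}0.png',im[:,:,::-1]); np.save(f'{c}0.npy',d)
    print(c, T(c)[:3,3])
    for n,z in [('jig',0),('pull_ring',.124),('pivot',.036),('vise',0),('hood_ring',0),('lock_cover',0),('dial_window',0),('hex_bushing',0)]:
        for r in cams.mark_of(c,n)[:3]:
            u,v=r['location'][0]*640,r['location'][1]*400
            print(c,n,round(r['p'],2),round(u),round(v),onplane(c,u,v,z))
print(observe()['time_s'])
E
```

```text
{'vertical_fov': 50.16558948232996, 'cx': 328.1357710649799, 'cy': 195.0902036903644}
scene [1.558 0.255 1.367]
scene jig 0.62 371 235 [0.67  0.074 0.   ]
scene pull_ring 0.5 384 187 [0.531 0.066 0.124]
scene pivot 0.88 373 231 [0.675 0.08  0.036]
scene vise 0.89 232 133 [ 0.388 -0.699  0.   ]
scene vise 0.74 259 215 [ 0.754 -0.364  0.   ]
scene vise 0.7 299 245 [ 0.817 -0.159  0.   ]
scene hood_ring 0.58 463 233 [ 0.531  0.395 -0.   ]
scene hood_ring 0.5 372 187 [0.445 0.001 0.   ]
scene lock_cover 0.69 372 188 [0.451 0.003 0.   ]
scene dial_window 0.68 414 254 [0.691 0.247 0.   ]
scene hex_bushing 0.43 333 217 [ 0.647 -0.091  0.   ]
side [0.516 0.967 0.817]
side jig 0.81 291 261 [ 0.676  0.056 -0.   ]
side pull_ring 0.53 342 234 [0.519 0.059 0.124]
side pivot 0.78 290 252 [0.677 0.058 0.036]
side vise 0.92 263 218 [ 0.815 -0.168  0.   ]
side vise 0.79 286 192 [ 0.761 -0.357  0.   ]
side vise 0.66 338 191 [ 0.545 -0.39   0.   ]
side hood_ring 0.59 326 357 [0.54  0.392 0.   ]
side hood_ring 0.59 273 304 [0.699 0.241 0.   ]
side lock_cover 0.51 365 253 [ 0.439 -0.009 -0.   ]
side dial_window 0.72 273 304 [0.697 0.239 0.   ]
side hex_bushing 0.41 314 235 [ 0.616 -0.086  0.   ]
0.9
```

View pics/scene0.png

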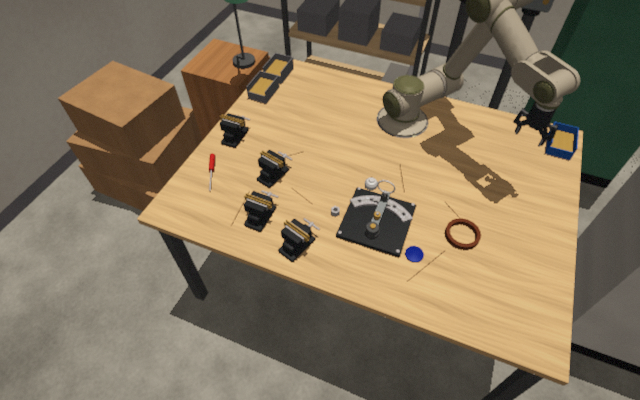

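View pics/side0.png

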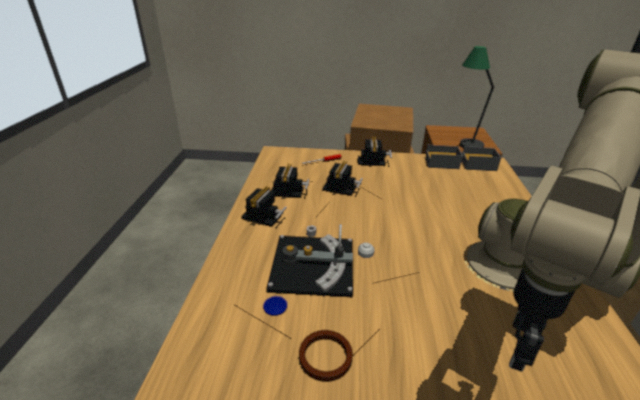

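The scene view shows four vise look-alikes at pixels (234,130), (271,167), (258,210) and (297,240). All of them are on the bender's -y (robot's right) side. The nearest to the base is (271,167), at about (0.55,-0.39) m. The bender's ring is at (384,187), the rusty hood ring at (463,233), the lock cover at (371,184), the blue window at (414,254) and the bushing at (335,211). The target hole is therefore +0.32, to be confirmed once I have the jig yaw.

```bash
python3 - <<'E'
from h import *
np.set_printoptions(precision=3,suppress=True)
s=observe(); print(s['tool_rot'],s['position'],s['q']); k=cams.calibration('wrist'); print(k)
im=[]
for c in ['scene','side']:
    d=np.load(c+'0.npy')
    for n in ['jig','swing_arm']:
        for r in cams.outline_of(c,n)[:1]:
            m=r['mask']; v,u=np.nonzero(m&(d>0)); P=np.array([unproj(c,a,b,d[b,a]) for a,b in zip(u,v)])
            if n=='jig':
                Q=P[(P[:,2]>.005)&(P[:,2]<.045)]; rc=cv2.minAreaRect((Q[:,:2]*1000).astype(np.float32)); print(c,n,r['p'],len(Q),rc)
            Q=P[P[:,2]>.085]; print(c,n,'high',len(Q), Q.mean(0) if len(Q) else '', Q.min(0) if len(Q) else '',Q.max(0) if len(Q) else '')
            Q=P[(P[:,2]>.044)&(P[:,2]<.056)]; print(len(Q))
            if len(Q)>20: print('armtop',cv2.fitLine(Q[:,:2].astype(np.float32),cv2.DIST_HUBER,0,.01,.01).ravel())
    I=cv2.imread(f'pics/{c}0.png')
    im.append(cv2.resize(I[150:270,320:480] if c=='scene' else I[210:310,240:400],(800,300) if 0 else (400,300)))
cv2.imwrite('pics/crop0.png',np.hstack(im))
E
```

```text
[[-0.931  0.365  0.   ]
 [ 0.365  0.931 -0.   ]
 [-0.     0.    -1.   ]] [0.201 0.512 0.231] [ 56.247  21.805  74.336  -0.     83.858 -12.338]
{'vertical_fov': 66.25888739405558, 'cx': 320.3953532164236, 'cy': 198.7804476382808, 'tool_from_camera': array([[-0.   ,  0.959,  0.282,  0.072],
       [ 1.   ,  0.   ,  0.001,  0.001],
       [ 0.001,  0.282, -0.959, -0.143],
       [ 0.   ,  0.   ,  0.   ,  1.   ]])}Traceback (most recent call last):
  File "<stdin>", line 9, in <module>
  File "h.py", line 10, in unproj
    k,f=K(c); p=np.array([(u-k['cx'])/f*d,-(v-k['cy'])/f*d,-d,1]); return (T(c)@p)[:3]
                                                                           ~^^^
  File "h.py", line 6, in T
    k,f=K(c)
        ~^^^
  File "h.py", line 4, in K
    k=cams.calibration(c); f=200/np.tan(np.radians(k['vertical_fov'])/2); return k,f
ValueError: time passes only in moves, steps and waits
```

```bash
cat > h.py <<'E'
import numpy as np, cv2
from functools import lru_cache
from rig import observe, cams, ticket
np.set_printoptions(precision=3,suppress=True)
@lru_cache
def cal(c): return cams.calibration(c)
def K(c):
    k=cal(c); return k['cx'],k['cy'],200/np.tan(np.radians(k['vertical_fov'])/2)
def T(c):
    k=cal(c)
    if 'view' in k: return np.linalg.inv(np.array(k['view']))
    s=observe(); M=np.eye(4); M[:3,:3]=s['tool_rot']; M[:3,3]=s['position']; return M@np.array(k['tool_from_camera'])
def unproj(c,u,v,d,M=None):
    cx,cy,f=K(c); M=T(c) if M is None else M
    u,v,d=[np.atleast_1d(np.asarray(a,float)) for a in (u,v,d)]
    return (M[:3,:3]@np.array([(u-cx)/f*d,-(v-cy)/f*d,-d])).T+M[:3,3]
def onplane(c,u,v,z,M=None):
    M=T(c) if M is None else M; o=M[:3,3]; r=unproj(c,u,v,1.,M)[0]-o; return o+r*(z-o[2])/r[2]
def proj(c,p,M=None):
    cx,cy,f=K(c); M=T(c) if M is None else M; q=np.linalg.inv(M)@np.append(p,1); return np.array([cx+f*q[0]/-q[2], cy-f*q[1]/-q[2]])
E
python3 - <<'E'
from h import *
im=[]
for c in ['scene','side']:
    d=np.load(c+'0.npy')
    for n in ['jig','swing_arm']:
        for r in cams.outline_of(c,n)[:1]:
            m=r['mask']; v,u=np.nonzero(m&(d>0)); P=unproj(c,u,v,d[v,u])
            if n=='jig':
                Q=P[(P[:,2]>.005)&(P[:,2]<.045)]; rc=cv2.minAreaRect((Q[:,:2]*1000).astype(np.float32)); print(c,n,r['p'],len(Q),rc)
            Q=P[P[:,2]>.085]; print(c,n,'high',len(Q), Q.mean(0) if len(Q) else '', Q.min(0) if len(Q) else '',Q.max(0) if len(Q) else '')
            Q=P[(P[:,2]>.044)&(P[:,2]<.056)]; print(len(Q))
            if len(Q)>20: print('armtop',cv2.fitLine(Q[:,:2].astype(np.float32),cv2.DIST_HUBER,0,.01,.01).ravel())
    I=cv2.imread(f'pics/{c}0.png')
    im.append(cv2.resize(I[150:270,320:480] if c=='scene' else I[200:320,240:400],(400,300)))
cv2.imwrite('pics/crop0.png',np.hstack(im))
E
```

```text
scene jig 0.66 3162 ((599.6100463867188, 73.08258819580078), (271.1423034667969, 252.39369201660156), 1.2691736221313477)
scene jig high 20 [0.529 0.078 0.096] [0.525 0.062 0.087] [0.535 0.096 0.104]
176
armtop [1.    0.007 0.6   0.078]
scene swing_arm high 40 [0.528 0.081 0.124] [0.521 0.057 0.087] [0.535 0.103 0.162]
172
armtop [1.    0.022 0.594 0.076]
side jig 0.76 3934 ((604.0577392578125, 63.80690002441406), (249.4805145263672, 276.7248840332031), 1.2799491882324219)
side jig high 33 [0.524 0.097 0.121] [0.519 0.068 0.086] [0.529 0.109 0.149]
423
armtop [0.998 0.064 0.596 0.084]
side swing_arm high 57 [0.524 0.092 0.135] [0.519 0.041 0.086] [0.529 0.109 0.163]
422
armtop [0.999 0.035 0.595 0.085]
```

View pics/crop0.png

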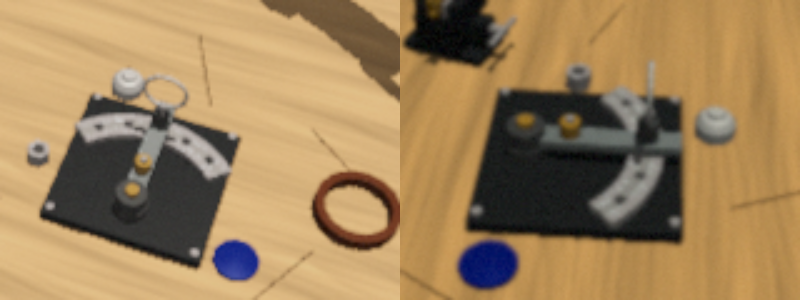

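The crop shows the upright wire pull ring at the pin end of the arm, with the white lock cover beside it on the robot's side. The jig yaw is about 0.02 rad, so the vise is on the jig's -y side and the target is +0.32. Moving to a viewing pose.

{"method": "move_arm", "body": {
  "jaw": [0,0,0,0,0,0,0,0,0,0,0,0],
  "dp": [
    [-3.34,-1.66,-0.62],
    [-3.34,-1.66,-0.62],
    [-3.34,-1.66,-0.62],
    [-3.34,-1.66,-0.62],
    [-3.34,-1.66,-0.62],
    [-3.34,-1.66,-0.62],
    [-3.34,-1.66,-0.62],
    [-3.34,-1.66,-0.62],
    [-3.34,-1.66,-0.62],
    [-3.34,-1.66,-0.62],
    [-3.34,-1.66,-0.62],
    [-3.34,-1.66,-0.62]
  ],
  "turn": [
    [0,0,0],
    [0,0,0],
    [0,0,0],
    [0,0,0],
    [0,0,0],
    [0,0,0],
    [0,0,0],
    [0,0,0],
    [0,0,0],
    [0,0,0],
    [0,0,0],
    [0,0,0]
  ]
}}

```text
time_s: 2.15
position: [0.5021, 0.1786, 0.3062]
tool_rot: [[-0.931, 0.365, 0.0], [0.365, 0.931, 0.0], [-0.0, 0.0, -1.0]]
ft_force: [1.5, 1.7, 0.8]
grip_width: -0.0002
gripper_force: 0.0
```

```bash
python3 - <<'E'
from h import *
s=observe();print(s['q'],s['position'],s['tool_rot'])
E
```

```text
[  6.836  17.625  68.378   0.003  93.98  -61.736] [0.502 0.179 0.306] [[-0.931  0.365  0.   ]
 [ 0.365  0.931  0.   ]
 [-0.     0.    -1.   ]]
```

{"method": "move_arm", "body": {
  "jaw": [0,0,0,0,0,0,0,0,0],
  "dp": [
    [-3.34,-1.66,-0.62],
    [-3.34,-1.66,-0.62],
    [-3.34,-1.66,-0.62],
    [-3.34,-1.66,-0.62],
    [0,0,0],
    [0,0,0],
    [0,0,0],
    [0,0,0],
    [0,0,0]
  ],
  "turn": [
    [0,0,0],
    [0,0,0],
    [0,0,0],
    [0,0,0],
    [0,0,-0.0925],
    [0,0,-0.0925],
    [0,0,-0.0925],
    [0,0,-0.0925],
    [0,0,0]
  ]
}}

```text
time_s: 2.9
position: [0.6014, 0.0695, 0.3304]
tool_rot: [[-1.0, 0.001, -0.0], [0.001, 1.0, 0.0], [0.0, 0.0, -1.0]]
ft_force: [-0.1, -0.1, -0.1]
grip_width: -0.0001
gripper_force: 0.0
```

```bash
python3 - <<'E'
from h import *
s=observe();print(s['time_s'],s['q'],s['position'],s['tool_rot'],s['grip_width'])
im,d=cams.get_image('wrist'); cv2.imwrite('pics/w1.png',im[:,:,::-1]); np.save('w1.npy',d)
for n,z in [('jig',0),('pull_ring',.124),('pivot',.036),('lock_cover',0)]:
    for r in cams.mark_of('wrist',n)[:2]:
        u,v=r['location'][0]*640,r['location'][1]*400
        print(n,round(r['p'],2),round(u),round(v),onplane('wrist',u,v,z))
v,u=np.nonzero(d>0);P=unproj('wrist',u,v,d[v,u])
Q=P[(P[:,2]>.085)&(P[:,2]<.17)&(abs(P[:,0]-.53)<.04)&(abs(P[:,1]-.075)<.06)]
print(len(Q),Q.mean(0),Q.min(0),Q.max(0))
Q=P[(P[:,2]>.012)&(P[:,2]<.04)&(abs(P[:,0]-.6)<.16)&(abs(P[:,1]-.075)<.15)];print(cv2.minAreaRect((Q[:,:2]*1000).astype(np.float32)))
E
```

```text
2.9 [ -4.598  25.283  52.723   0.001 102.006 -94.557] [0.601 0.07  0.33 ] [[-1.     0.001 -0.   ]
 [ 0.001  1.     0.   ]
 [ 0.     0.    -1.   ]] -9.200604782016245e-05
jig 0.94 323 202 [0.675 0.074 0.   ]
jig 0.73 264 41 [ 0.438 -0.008  0.   ]
pull_ring 0.63 321 104 [0.525 0.071 0.124]
pivot 0.68 323 210 [0.676 0.074 0.036]
lock_cover 0.88 264 40 [ 0.437 -0.008 -0.   ]
450 [0.525 0.073 0.148] [0.52  0.038 0.091] [0.531 0.108 0.162]
((584.6068115234375, 62.068695068359375), (290.55780029296875, 274.7100830078125), 0.4884525537490845)
```

View pics/w1.png

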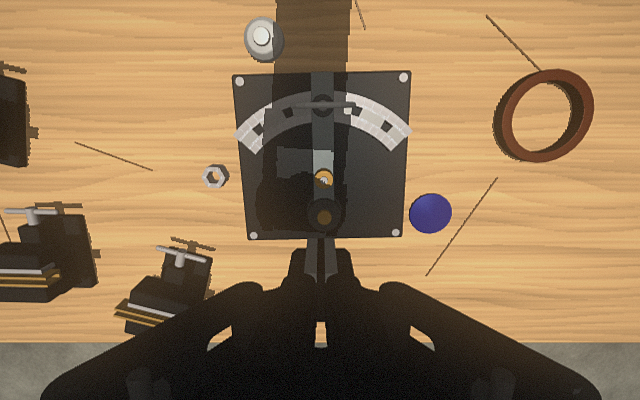

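The wrist view shows the ring edge-on at (321,104), the pivot at (323,212) and the lock cover at (264,40). The measured ring centre is (0.525, 0.073) with a y extent of 70 mm, which fits the given 72 mm. The pivot is at (0.676, 0.074). I'll enter from the pivot's side, because the wrist range rules out the robot's side: slope 40°, fingers shut.

{"method": "move_arm", "body": {
  "jaw": [0,0,0,0,0,0,0,0,0,0],
  "dp": [
    [0,0,0],
    [0,0,0],
    [0,0,0],
    [0,0,0],
    [0,0,0],
    [0,0,0],
    [0,0,0],
    [0,0,0],
    [0,0,0],
    [0,0,0]
  ],
  "turn": [
    [0,0.109,0],
    [0,0.109,0],
    [0,0.109,0],
    [0,0.109,0],
    [0,0.109,0],
    [0,0.109,0],
    [0,0.109,0],
    [0,0.109,0],
    [0,0,0],
    [0,0,0]
  ]
}}

```text
time_s: 3.98
position: [0.6016, 0.0696, 0.329]
tool_rot: [[-0.64, 0.005, -0.768], [0.003, 1.0, 0.003], [0.768, -0.0, -0.64]]
ft_force: [-0.4, -1.0, 0.7]
grip_width: 0.0002
gripper_force: 0.0
```

{"method": "move_arm", "body": {
  "jaw": [0,0,0,0,0,0,0,0,0,0],
  "dp": [
    [-1.36,0.04,1.63],
    [-1.36,0.04,1.63],
    [-1.36,0.04,1.63],
    [-1.36,0.04,1.63],
    [-1.36,0.04,1.63],
    [-1.36,0.04,1.63],
    [-1.36,0.04,1.63],
    [-1.36,0.04,1.63],
    [0,0,0],
    [0,0,0]
  ],
  "turn": [
    [0,0,0],
    [0,0,0],
    [0,0,0],
    [0,0,0],
    [0,0,0],
    [0,0,0],
    [0,0,0],
    [0,0,0],
    [0,0,0],
    [0,0,0]
  ]
}}

```text
time_s: 4.82
position: [0.5709, 0.0732, 0.1655]
tool_rot: [[-0.644, 0.005, -0.765], [0.003, 1.0, 0.003], [0.765, -0.0, -0.644]]
ft_force: [0.8, 0.1, 0.4]
grip_width: -0.0002
gripper_force: 0.0
```

```bash
python3 - <<'E'
from h import *
s=observe();print(s['time_s'],s['q'],s['position'],s['tool_rot'],s['ft_force'])
M=T('wrist');im,d=cams.get_image('wrist'); cv2.imwrite('pics/w2.png',im[:,:,::-1])
v,u=np.nonzero(d>0);P=unproj('wrist',u,v,d[v,u],M)
Q=P[(P[:,2]>.092)&(P[:,2]<.17)&(abs(P[:,0]-.525)<.012)&(abs(P[:,1]-.075)<.06)]
print(len(Q),np.median(Q,0),Q.min(0),Q.max(0))
# circle fit in y,z
A=np.c_[2*Q[:,1:],np.ones(len(Q))];x=np.linalg.lstsq(A,(Q[:,1:]**2).sum(1),rcond=None)[0];print('circle',x[:2],np.sqrt(x[2]+x[0]**2+x[1]**2))
for r in cams.mark_of('wrist','pull_ring')[:2]:
    u,v=r['location'][0]*640,r['location'][1]*400; print(r['p'],u,v,onplane('wrist',u,v,.124,M))
E
```

```text
4.8167 [ -3.383  51.682  43.1    -3.39  135.064 -94.41 ] [0.571 0.073 0.166] [[-0.644  0.005 -0.765]
 [ 0.003  1.     0.003]
 [ 0.765 -0.    -0.644]] [0.84  0.116 0.425]
1857 [0.527 0.072 0.141] [0.521 0.037 0.093] [0.53  0.108 0.162]
circle [0.073 0.127] 0.032407249047751836
```

View pics/w2.png

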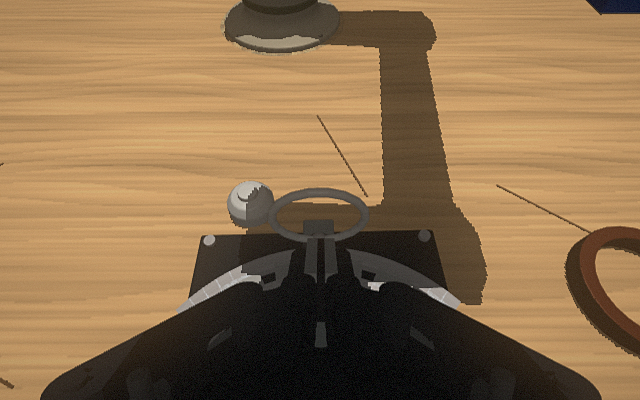

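The view shows the ring at (319,215) with the shut fingers centred on it at (320,240). The ring centre refines to (0.527, 0.073, 0.125). Inserting now.

{"method": "move_arm", "body": {
  "jaw": [0,0,0,0,0,0,0,0],
  "dp": [
    [0,0,1.36],
    [0,0,1.36],
    [0,0,1.36],
    [0,0,1.36],
    [0,0,1.36],
    [0,0,1.36],
    [0,0,0],
    [0,0,0]
  ],
  "turn": [
    [0,0,0],
    [0,0,0],
    [0,0,0],
    [0,0,0],
    [0,0,0],
    [0,0,0],
    [0,0,0],
    [0,0,0]
  ]
}}

```text
time_s: 5.58
position: [0.5096, 0.0732, 0.1123]
tool_rot: [[-0.645, 0.004, -0.764], [0.003, 1.0, 0.003], [0.764, -0.0, -0.645]]
ft_force: [0.2, -0.3, 0.5]
grip_width: -0.0002
gripper_force: 0.0
```

```bash
cat > ringz.py <<'E'
from h import *
def ring(cx=.527,cy=.073,tag=None):
    M=T('wrist');im,d=cams.get_image('wrist')
    if tag: cv2.imwrite(f'pics/{tag}.png',im[:,:,::-1])
    v,u=np.nonzero(d>0);P=unproj('wrist',u,v,d[v,u],M)
    # keep pixels off the fingers: z above .1 and local window
    R=M[:3,:3]; s=observe(); q=(P-s['position'])@np.array(s['tool_rot'])
    Q=P[(P[:,2]>.1)&(P[:,2]<.2)&(np.hypot(P[:,0]-cx,P[:,1]-cy)<.045)&~((q[:,2]<.002)&(q[:,0]<.018)&(abs(q[:,1])<.025))]
    print('t',s['time_s'],'tcp',s['position'],'F',s['ft_force'],'n',len(Q),'max',Q.max(0),'min',Q.min(0),'med',np.median(Q,0))
    t=Q[Q[:,2]>Q[:,2].max()-.006]; print('top pts',len(t),t.mean(0))
E
python3 -c "
from ringz import *; ring(tag='w3')"
```

```text
t 5.6333 tcp [0.51  0.073 0.112] F [0.272 0.163 0.615] n 13112 max [0.572 0.113 0.192] min [0.522 0.033 0.107] med [0.552 0.071 0.162]
top pts 1792 [0.569 0.072 0.189]
```

View pics/w3.png

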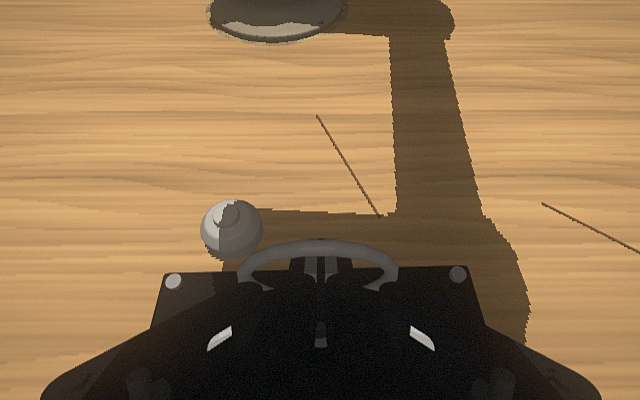

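The fingertips are through the ring (top arc at (318,243)) with no contact force. Lifting vertically.

{"method": "move_arm", "body": {
  "jaw": [0,0,0,0,0,0,0,0,0,0],
  "dp": [
    [0.19,0,-0.16],
    [0.19,0,-0.16],
    [0.19,0,-0.16],
    [0.19,0,-0.16],
    [0.19,0,-0.16],
    [0.19,0,-0.16],
    [0.19,0,-0.16],
    [0.19,0,-0.16],
    [0,0,0],
    [0,0,0]
  ],
  "turn": [
    [0,0,0],
    [0,0,0],
    [0,0,0],
    [0,0,0],
    [0,0,0],
    [0,0,0],
    [0,0,0],
    [0,0,0],
    [0,0,0],
    [0,0,0]
  ]
}}

```text
time_s: 6.47
position: [0.5092, 0.0731, 0.1305]
tool_rot: [[-0.644, 0.004, -0.765], [0.002, 1.0, 0.003], [0.765, -0.0, -0.644]]
ft_force: [3.0, -0.7, -6.0]
grip_width: 0.0001
gripper_force: 2.6
```

```bash
python3 - <<'E'
from h import *
s=observe();print(s['time_s'],s['position'],s['ft_force'])
for c in ['side','scene']:
    im,d=cams.get_image(c); v,u=np.nonzero(d>0);P=unproj(c,u,v,d[v,u])
    for r in cams.mark_of(c,'pull_ring')[:1]: print(c,r['p'],np.array(r['location'])*[640,400],proj(c,[.527,.073,.125]))
    cv2.imwrite(f'pics/{c}4.png',im[:,:,::-1])
I=cv2.imread('pics/side4.png')[190:290,260:420]; J=cv2.imread('pics/side0.png')[190:290,260:420]
cv2.imwrite('pics/c4.png',np.hstack([cv2.resize(J,(400,250)),cv2.resize(I,(400,250))]))
E
```

```text
6.4667 [0.509 0.073 0.13 ] [ 2.97  -0.65  -6.047]
side 0.41 [341.184 236.   ] [338.945 236.04 ]
```

View pics/c4.png

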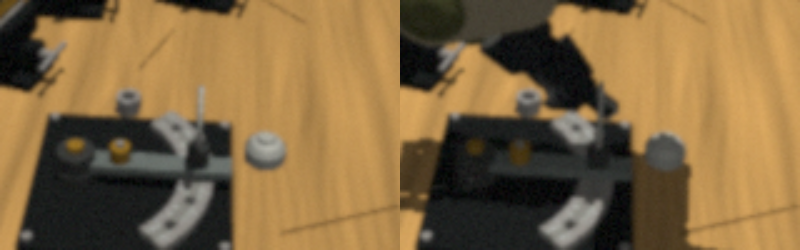

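The side crop shows the finger hooked in the ring at (600,95), and the wrist feels about 6 N downward, so the pin is lifting. I'll raise it 10 mm more.

{"method": "move_arm", "body": {
  "jaw": [0,0,0,0,0,0],
  "dp": [
    [0.19,0,-0.16],
    [0.19,0,-0.16],
    [0.19,0,-0.16],
    [0.19,0,-0.16],
    [0,0,0],
    [0,0,0]
  ],
  "turn": [
    [0,0,0],
    [0,0,0],
    [0,0,0],
    [0,0,0],
    [0,0,0],
    [0,0,0]
  ]
}}

```text
time_s: 7.17
position: [0.5091, 0.0731, 0.1407]
tool_rot: [[-0.644, 0.004, -0.765], [0.002, 1.0, 0.003], [0.765, -0.0, -0.644]]
ft_force: [2.5, -0.3, -6.9]
grip_width: -0.0003
gripper_force: 3.5
```

```bash
python3 - <<'E'
from h import *
s=observe();print(s['time_s'],s['position'],s['ft_force'])
def hi(tag=None):
    M=T('wrist');im,d=cams.get_image('wrist');s=observe()
    # top arc of the ring: scan columns both sides of the fingers, first strong depth drop
    v,u=np.nonzero(d>0);P=unproj('wrist',u,v,d[v,u],M);k=(abs(P[:,0]-.527)<.006)&(abs(P[:,1]-.073)<.045)&(P[:,2]>.09)&(P[:,2]<.2)
    Q=P[k];print(len(Q),Q.max(0),Q.min(0))
    for y0 in np.arange(.035,.113,.006):
        q=Q[abs(Q[:,1]-y0)<.003]
        if len(q):print(round(y0,3),q[:,2].max().round(4),end=' ')
hi()
c='side';im,d=cams.get_image(c);v,u=np.nonzero(d>0);P=unproj(c,u,v,d[v,u]);Q=P[(abs(P[:,0]-.527)<.01)&(abs(P[:,1]-.073)<.05)&(P[:,2]>.09)];print(c,len(Q),np.sort(Q[:,2])[-8:])
E
```

```text
7.1667 [0.509 0.073 0.141] [ 2.505 -0.255 -6.876]
2682 [0.533 0.106 0.18 ] [0.522 0.039 0.129]
0.041 0.1621 0.047 0.1682 0.053 0.1734 0.059 0.1784 0.065 0.1798 0.071 0.1777 0.077 0.1777 0.083 0.1797 0.089 0.1761 0.095 0.1714 0.101 0.1663 0.107 0.1572 side 277 [0.458 0.458 0.458 0.458 0.459 0.459 0.46  0.461]
```

The ring top is at about 0.178 m against 0.161 m at home, so the lift is about 17 mm. Swinging +0.32 rad about the pivot, with the finger yawing along.

{"method": "move_arm", "body": {
  "jaw": [0,0,0,0,0,0,0,0,0,0,0,0],
  "dp": [
    [0,-0.334,0],
    [0,-0.334,0],
    [0,-0.334,0],
    [0,-0.334,0],
    [0,-0.334,0],
    [0,-0.334,0],
    [0,-0.334,0],
    [0,-0.334,0],
    [0,-0.334,0],
    [0,-0.334,0],
    [0,-0.334,0],
    [0,-0.334,0]
  ],
  "turn": [
    [0.0153,0,-0.0129],
    [0.0153,0,-0.0129],
    [0.0153,0,-0.0129],
    [0.0153,0,-0.0129],
    [0.0153,0,-0.0129],
    [0.0153,0,-0.0129],
    [0.0153,0,-0.0129],
    [0.0153,0,-0.0129],
    [0.0153,0,-0.0129],
    [0.0153,0,-0.0129],
    [0.0153,0,-0.0129],
    [0.0153,0,-0.0129]
  ]
}}

```text
time_s: 8.27
position: [0.5138, 0.0333, 0.1406]
tool_rot: [[-0.626, -0.237, -0.743], [-0.153, 0.972, -0.18], [0.765, 0.001, -0.645]]
ft_force: [7.9, 3.4, -7.0]
grip_width: 0.0001
gripper_force: 5.3
```

{"method": "move_arm", "body": {
  "jaw": [0,0,0,0,0,0],
  "dp": [
    [0,-0.334,0],
    [0,-0.334,0],
    [0,-0.334,0],
    [0,-0.334,0],
    [0,0,0],
    [0,0,0]
  ],
  "turn": [
    [0.0153,0,-0.0129],
    [0.0153,0,-0.0129],
    [0.0153,0,-0.0129],
    [0.0153,0,-0.0129],
    [0,0,0],
    [0,0,0]
  ]
}}

```text
time_s: 8.77
position: [0.5176, 0.0206, 0.1405]
tool_rot: [[-0.613, -0.313, -0.726], [-0.202, 0.95, -0.239], [0.764, 0.001, -0.645]]
ft_force: [10.1, 2.5, -7.1]
grip_width: 0.0002
gripper_force: 5.7
```

```bash
cat > ang.py <<'E'
from h import *
def ang(tag=None):
    M=T('wrist');s=observe();im,d=cams.get_image('wrist')
    if tag: cv2.imwrite(f'pics/{tag}.png',im[:,:,::-1])
    v,u=np.nonzero(d>0);P=unproj('wrist',u,v,d[v,u],M)
    R=np.array(s['tool_rot']); h=R[:2,2]/np.linalg.norm(R[:2,2]); l=np.array([-h[1],h[0]])
    rel=P[:,:2]-np.array([.676,.074]); a=rel@h; b=rel@l
    k=(abs(a-.149)<.008)&(abs(b)<.055)&(P[:,2]>.09)&(P[:,2]<.2); Q=P[k]
    A=np.c_[2*b[k],2*Q[:,2],np.ones(k.sum())]; x=np.linalg.lstsq(A,b[k]**2+Q[:,2]**2,rcond=None)[0]
    th=np.arctan2(-h[1],-h[0]); 
    print('t',s['time_s'],'tcp',s['position'],'F',s['ft_force'],'grip',s['gripper_force'])
    # sides of ring: extreme b at fixed heights
    print('n',k.sum(),'b range',b[k].min(),b[k].max(),'ztop',np.percentile(Q[:,2],99.5),'circle b,z',x[:2],'r',np.sqrt(x[2]+x[0]**2+x[1]**2),'a med',np.median(a[k]))
    bc=(b[k].min()+b[k].max())/2; print('tool yaw',np.arctan2(h[1],h[0])%(2*np.pi)-np.pi,'arm angle world',np.arctan2(h[1],h[0])%(2*np.pi)-np.pi+bc/.149)
E
python3 -c "
from ang import *; ang('w5')"
```

```text
t 8.7667 tcp [0.518 0.021 0.141] F [10.141  2.518 -7.076] grip 5.737379193305969
n 2903 b range -0.03166852123227261 0.035273492088545064 ztop 0.18109146419141253 circle b,z [0.001 0.147] r 0.029414178349012714 a med 0.14827586237406692
tool yaw 0.3177453147452307 arm angle world 0.3298425323837289
```

View pics/w5.png

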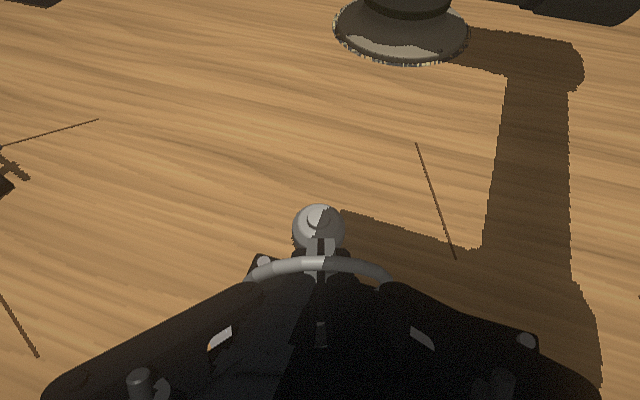

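The ring is at world angle about 0.325 with the jig yaw at about 0.007, so the pin is over the next hole. The lock cover at (318,228) is untouched. Lowering 20 mm.

{"method": "move_arm", "body": {
  "jaw": [0,0,0,0,0,0,0,0,0,0],
  "dp": [
    [-0.19,0,0.16],
    [-0.19,0,0.16],
    [-0.19,0,0.16],
    [-0.19,0,0.16],
    [-0.19,0,0.16],
    [-0.19,0,0.16],
    [-0.19,0,0.16],
    [-0.19,0,0.16],
    [0,0,0],
    [0,0,0]
  ],
  "turn": [
    [0,0,0],
    [0,0,0],
    [0,0,0],
    [0,0,0],
    [0,0,0],
    [0,0,0],
    [0,0,0],
    [0,0,0],
    [0,0,0],
    [0,0,0]
  ]
}}

```text
time_s: 9.65
position: [0.5164, 0.0204, 0.1213]
tool_rot: [[-0.61, -0.311, -0.728], [-0.2, 0.95, -0.238], [0.766, 0.001, -0.642]]
ft_force: [-0.6, -0.3, 0.4]
grip_width: -0.0002
gripper_force: 0.0
```

```bash
python3 -c "
from ang import *; ang('w6')"
```

```text
t 9.65 tcp [0.516 0.02  0.121] F [-0.567 -0.27   0.394] grip 0.0
n 3275 b range -0.03214836322018592 0.03581472802460197 ztop 0.16250594993714235 circle b,z [0.002 0.133] r 0.02748920727731724 a med 0.1482048510875813
tool yaw 0.31596441295207667 arm angle world 0.32826765055078827
```

The ring top is back at 0.1625 m, its home height, and there is no force, so the pin has dropped. Centring the finger in the ring and backing out.

{"method": "move_arm", "body": {
  "jaw": [0,0,0,0,0,0,0,0,0,0,0,0],
  "dp": [
    [-0.19,0,0.16],
    [-0.19,0,0.16],
    [-0.19,0,0.16],
    [-0.1,0,0.08],
    [0,0,0],
    [0,0,-1.3],
    [0,0,-1.3],
    [0,0,-1.3],
    [0,0,-1.3],
    [0,0,-1.3],
    [0,0,-1.3],
    [0,0,-1.3]
  ],
  "turn": [
    [0,0,0],
    [0,0,0],
    [0,0,0],
    [0,0,0],
    [0,0,0],
    [0,0,0],
    [0,0,0],
    [0,0,0],
    [0,0,0],
    [0,0,0],
    [0,0,0],
    [0,0,0]
  ]
}}

```text
time_s: 10.7
position: [0.5834, 0.0424, 0.1711]
tool_rot: [[-0.611, -0.311, -0.728], [-0.201, 0.95, -0.238], [0.766, 0.001, -0.643]]
ft_force: [-0.3, -0.4, 0.5]
grip_width: 0.0002
gripper_force: 0.0
```

{"method": "move_arm", "body": {
  "jaw": [0,0,0,0,0,0,0,0],
  "dp": [
    [1.5,0,-1.3],
    [1.5,0,-1.3],
    [1.5,0,-1.3],
    [1.5,0,-1.3],
    [1.5,0,-1.3],
    [1.5,0,-1.3],
    [0,0,0],
    [0,0,0]
  ],
  "turn": [
    [0,0,0],
    [0,0,0],
    [0,0,0],
    [0,0,0],
    [0,0,0],
    [0,0,0],
    [0,0,0],
    [0,0,0]
  ]
}}

```text
time_s: 11.37
position: [0.5848, 0.0427, 0.29]
tool_rot: [[-0.613, -0.311, -0.726], [-0.201, 0.95, -0.238], [0.764, -0.0, -0.645]]
ft_force: [0.1, 0.1, -0.1]
grip_width: 0.0001
gripper_force: 0.0
```

```bash
python3 - <<'E'
from ang import *
ang()
for c,(x,y) in [('side',(260,200)),('scene',(320,150)),('wrist',(0,0))]:
    im,d=cams.get_image(c); cv2.imwrite(f'pics/{c}7.png',im[:,:,::-1])
    for n,z in [('pull_ring',.124),('lock_cover',0),('hood_ring',0),('dial_window',0),('hex_bushing',0)]:
        for r in cams.mark_of(c,n)[:1]:
            u,v=r['location'][0]*640,r['location'][1]*400; print(c,n,round(r['p'],2),onplane(c,u,v,z))
a=cv2.imread('pics/wrist7.png'); b=cv2.imread('pics/side7.png')[190:320,240:400]
cv2.imwrite('pics/c7.png',np.hstack([cv2.resize(a,(480,300)),cv2.resize(b,(320,300))]))
E
```

```text
t 11.3667 tcp [0.585 0.043 0.29 ] F [ 0.105  0.096 -0.109] grip 0.0
n 26 b range -0.03394647359493959 0.03702213628386027 ztop 0.1427775150519897 circle b,z [0.001 0.127] r 0.035000133387222965 a med 0.14827372396815341
tool yaw 0.31658929756962895 arm angle world 0.3269103133042621
side pull_ring 0.66 [0.527 0.021 0.124]
side lock_cover 0.62 [ 0.432 -0.01  -0.   ]
side hood_ring 0.67 [0.539 0.394 0.   ]
side dial_window 0.86 [ 0.688  0.241 -0.   ]
side hex_bushing 0.64 [ 0.613 -0.085  0.   ]
scene pull_ring 0.47 [0.52  0.034 0.124]
scene hood_ring 0.95 [0.539 0.393 0.   ]
scene dial_window 0.73 [0.685 0.245 0.   ]
wrist pull_ring 0.62 [ 0.571 -0.275  0.124]
wrist lock_cover 0.95 [ 0.434 -0.01   0.   ]
wrist hex_bushing 0.56 [ 0.624 -0.092  0.   ]
```

View pics/c7.png

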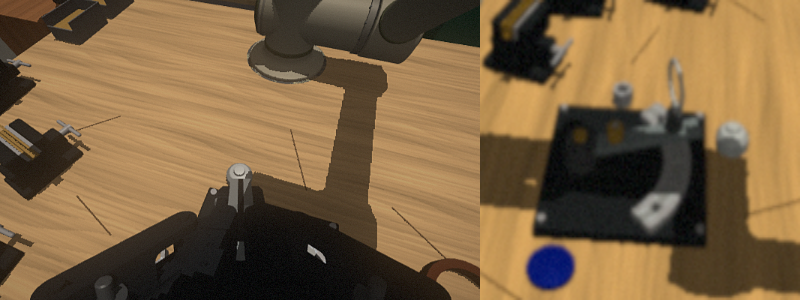

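In the crop the ring stands at the next hole on the vise's side (675,80) and the loose parts are where they were. I'll check the ring height once from the side camera's depth, then hand in if it is home.

```bash
python3 - <<'E'
from h import *
d0=np.load('side0.npy'); d=cams.get_image('side')[1]
def top(d,x,y):
    v,u=np.nonzero(d>0);P=unproj('side',u,v,d[v,u]);Q=P[(np.hypot(P[:,0]-x,P[:,1]-y)<.045)&(P[:,2]>.09)&(P[:,2]<.2)];return len(Q),np.sort(Q[:,2])[-5:],Q.mean(0)
print(top(d0,.527,.073),top(d,.534,.025))
z=top(d,.534,.025)[1][-2]
if z<.167: print(ticket.close_job())
E
```

```text
(58, array([0.161, 0.162, 0.162, 0.163, 0.163]), array([0.524, 0.091, 0.137])) (95, array([0.161, 0.161, 0.161, 0.161, 0.162]), array([0.533, 0.028, 0.127]))
the job is handed in; nothing more can be done
None
```

Job handed in at about 11.5 s of the 42 s allowed. I swung the arm to the +0.32 hole on the vise's side and the pin dropped home (ring top 0.162 m, as at the start). The loose parts were where they had been, and the robot came away clear. The interface gave no verdict.

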